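# Lock the bento into the lunch-box warmer and set its dial

### The arm

A 6-joint arm with a two-finger parallel gripper is mounted at the origin on the work surface. World frame = base frame: x ahead of the robot, y to its left, z up, the work surface at z = 0. Lengths are in m, angles in rad, forces in N, time in s.
With the tool pointing down it reaches from about 0.25 to 0.85 m from the base axis. Payload 12.5 kg.
Tool frame: the origin (TCP) lies on the front face of the gripper's body, between the roots of the fingers; the fingertips stand 84 mm ahead of it and the grasp point (between the pads) lies 65 mm ahead of it; z points along the fingers, y is the line along which they close (so a half turn about z gives the same grasp; the last joint's range is limited). The gripper opens to 93 mm and grips with 3 to 60 N. Pads are 15 mm wide; open, the fingers measure 128 mm over their backs; the gripper's body (75 mm by 188 mm) begins 65 mm behind the grasp point.
Start: joints at [-1.256, 0.351, 1.652, -0, 1.139, -0.085], TCP at [0.214, -0.507, 0.303] pointing down, gripper open.
Joint ranges: [-2.75, 2.75], [-0.79, 2.1], [0.01, 2.65], [-1.57, 4.71], [0.07, 3.14], [-2.87, 2.87]. Speed limits (rad/s): [2.22, 2.22, 2.79, 3.14, 3.14, 3.14].

### API

Orientations are given as a 3x3 rotation matrix whose columns are the frame's x, y, z axes.
In Python, from bench import status, imaging, order gives the robot as it stands.
- The arm moves only by the tool move_arm, never from a script. Its argument "series" is a list that holds one entry, the list of rows, each a list of 5 numbers: the shift along the tool's x, y, z in m, then the turn about the tool's z in rad, then the opening, from 0 (shut) to 1 (fully open). A call has exactly 10 rows; each row shifts and turns the commanded pose from where the row before left it, along the tool's axes as they then stand; what a row does not reach is not made up. A row lasts 1/10 s, in which the tool goes at most 50 mm and 8.59 degrees, less where a joint would pass 70% of its speed; a pose out of reach is approached as far as the arm can. A call is refused whole if a number of a shift passes 0.05 or a number of a turn 0.15, either way. A call with a gripper value outside its range is refused whole. The fingers move at their own pace and stop on an object; "newtons" is the grip in N (left out, the last holds). Time passes only in rows, so rows that do not move let the fingers close, or fill a call up. It gives the time, the measured TCP pose, the force, the opening and the grip force at its end, in the units of the state.
- status.sense(): the state, without advancing time (a new reading comes with each control period).
- imaging.camera(name): name is "scene" or "top" or "wrist"; returns a dict with "frame" (420x560x3 uint8, red, green, blue), "fx", "fy", "cx", "cy" (pixels), "camera_from_world" (4x4, takes a point from world to camera coordinates). Camera axes: x right, y up, looking along -z (the intrinsics and any distortion apply to the point x, -y, -z); pixel columns grow to the right and rows downward; lengths in m; the calibration is good to about 2 mm. A picture is of the moment at which its call begins. There is no depth.
- order.close_job(): hands the job in; it is judged then, once.
The state is a dict: "clock": time; "qpos": joint angles; "qvel": joint speeds; "tau": joint torques, N m; "position": TCP position; "tool_rot": TCP orientation; "contact_force": force on the tool from outside, world axes, zero at the start; "torque": the same for the moment, N m; "gripper_width": opening from 0.0 (shut) to 1.0 (fully open); "grasp_force": force on a finger pad.
Only numpy, scipy, OpenCV 4.12 (cv2) and the standard library are available. Lean on these libraries where they do the work, as an engineer would, in place of code of your own. Each camera call takes 0.05 s, during which the arm holds its last target. There are 200 camera calls.

### The job

Warm up the packed lunch: keeping the bento box level, lower it gently (do not let it drop) into the pocket of the white lunch-box warmer until it sits fully home on the pocket floor, then swing the warmer's steel locking lever all the way shut over it into its keeper. Last of all, turn the dial until its pointer is on the one long mark of the scale. Leave the other things on the counter where they are.

Things in the scene. Friction and masses are not known exactly. Their poses are not given: they have to be found in the camera images.
- bento: Yellow two-tier bento box, loose, 130 (x) x 62 (y) x 76 (z) mm, about 0.35 kg, a white latch standing 6 mm proud of each short end (24 mm wide, 40 to 74 mm above the underside; they clear the warmer's top). Origin: centre of the underside; x along the length, z up. It may go in either way round. Grip it across the 62 mm.
- warmer: White warmer fixed to the counter, 220 (x) x 280 (y) x 50 (z) mm. Origin: centre of its underside; x away from the robot at yaw 0, z up. Pocket in its top: 134 (x) x 66 (y) mm, 32 mm deep, centre x 0, y +50 mm; dial at x 0, y -90; lever's pivot post at x -95, y +50; steel keeper (hook, 118 mm high) for the lever's end at x +92, y +28 to +58, open to +y. A seated bento's top is at z 94 mm.
- pocket (a point): Centre of the pocket's floor, 18 mm above the counter, 32 mm below the warmer's top. The bento's origin comes here.
- lever_hinge (a point): Point on the lever's upright pivot axis, 103 mm above the counter.
- lever (a joint): Angle of the locking lever about its upright axis, rad. 0 = fully shut (the bar lies along the warmer's +x over the middle of the pocket, its end in the keeper, stop at 0); grows as it opens, anticlockwise from above, to 1.75. It stays where it is left.
- lever_handle (a point): Middle of the lever's upright black round handle, 18 mm in diameter, 45 mm tall (108 to 153 mm above the counter; this point at 133 mm), 150 mm from the pivot. It stands on the steel bar, 195 x 22 x 10 mm, whose underside is 98 mm and top 108 mm above the counter.
- dial (a joint): Angle of the dial about its upright axis, rad; grows clockwise from above, range 0 to 2.4. Pointer angle in the warmer's frame, from its +x towards +y = 1.6 minus this value. Scale marks every 0.4; the one long mark is at 1.6 (pointer along the warmer's +x). It stays where it is left.
- dial_grip (a point): Point on the dial's axis at the height to grip, 76 mm above the counter. The dial is a 60 mm grey disc (top 56 mm above the counter) with a black grip bar along the pointer, 54 mm long, 14 mm thick, from 56 to 88 mm above the counter; a white line along half of the bar is the pointer.
- long_mark (a point): Middle of the long black mark (24 x 5 mm, the others 8 x 2.5 mm) on the warmer's top, 46 mm from the dial's axis.
- rice_bowl: Bystander: white ceramic rice bowl, 116 mm wide, 60 mm high. Origin: centre of its underside.
- measuring_cup: Bystander: clear plastic measuring cup with a side handle, 90 mm wide, 100 mm high. Origin: centre of its underside.
- tea_mug: Bystander: blue ceramic tea mug, 80 mm wide, 90 mm high. Origin: centre of its underside.
- sauce_bottle: Bystander: sauce bottle, 60 mm wide, 180 mm high. Origin: centre of its underside.
- jam_jar: Bystander: glass jar, 72 mm wide, 90 mm high. Origin: centre of its underside.
- side_dish: Bystander: small white plate, 120 mm wide, 18 mm high. Origin: centre of its underside.
- chopsticks: Bystander: pair of stainless steel chopsticks (230 mm) lying on ceramic rests, 22 mm high, along its x axis. Origin: centre of its underside.
Mind the look-alikes: they are no part of the job. What is meant by the bento is not green, red or turquoise, and is the larger of those in its own colour.

How it is judged:
On the way, in this order (a step that is already met when the one before it is completed fails the run):
1. the bento is fully home in the pocket (z of bento in the frame of warmer between 0.013 and 0.0215 m and horizontal distance between bento and pocket below 0.006 m and angle between the x axis of bento and the x axis of warmer, either way round below 0.07 rad and angle between bento's own z axis and vertical below 0.05 rad), for 0.2 s.
2. the lever is shut over the seated bento (all of step 1 and value of joint lever below 0.1 rad), for 0.2 s.
3. the dial's pointer is on the long mark, bento seated and lever shut (all of step 2 and value of joint dial between 1.48 and 1.72 rad), for 0.2 s.
At the end, for the whole second after the job is handed in: The bento sits level on the pocket floor (underside within 3.5 mm above it, centre within 6 mm, aligned within 0.07 rad, tilt under 0.05 rad) and is at rest; the lever is within 0.10 rad of fully shut; the dial is within 0.12 rad of the long mark (1.48 to 1.72); all released and still (all of step 3 and linear speed of bento below 0.02 m/s and velocity of joint lever between -0.05 and 0.05 rad/s and velocity of joint dial between -0.05 and 0.05 rad/s); the robot touches nothing.
It fails at once if a bystander is shifted by more than 25 mm or tipped over (distance of any of rice_bowl, measuring_cup, tea_mug, sauce_bottle, jam_jar, side_dish, chopsticks from where it was at the start of the episode above 0.025 m or angle between any of rice_bowl, measuring_cup, tea_mug, sauce_bottle, jam_jar, side_dish, chopsticks's own z axis and vertical above 0.5 rad).
It fails at once if the bento is tipped by more than 0.5 rad (angle between bento's own z axis and vertical above 0.5 rad).
It fails at once if the bento is dropped into the pocket or onto the warmer (faster than 0.65 m/s within 60 mm of its seat) (distance between bento and pocket below 0.06 m and linear speed of bento above 0.65 m/s).
It also fails if it takes over 67 s, if anything falls off the work surface, if the arm or the gripper's body presses on something with over 40 N, if the wrist force passes 120 N, or if a joint passes its speed limit or range.

## Working session

There is one attempt and no reset: what is moved stays moved. The work goes in short steps, Python scripts to look and compute and a tool call to move; the robot and the scene stay as the last step left them, time stands still between calls to the robot, and variables do not carry over. Pictures are saved under pics/ and viewed, at most 10 in all, crops included, and the job is handed in when it is done.

Besides the shell and the picture viewer there is one more tool, called after ">>>" as name([rows], argument=value, ...), one row to a line, values as JSON. move_arm: Moves the arm, as the interface text tells. Its arguments: {"type":"object","properties":{"series":{"type":"array"},"newtons":{"type":"number"}},"required":["series"]}

```bash
mkdir -p pics; cat > h.py <<'E'
import numpy as np,cv2
from bench import status,imaging,order
def cam(n,save=None):
    c=imaging.camera(n)
    if save: cv2.imwrite('pics/'+save,cv2.cvtColor(c['frame'],cv2.COLOR_RGB2BGR))
    return c
def ray(c,u,v):
    T=np.array(c['camera_from_world']);d=np.array([(u-c['cx'])/c['fx'],-(v-c['cy'])/c['fy'],-1])
    return -T[:3,:3].T@T[:3,3],T[:3,:3].T@d
def at(c,u,v,z):
    o,d=ray(c,u,v);return o+d*(z-o[2])/d[2]
def proj(c,p):
    q=np.array(c['camera_from_world'])@np.r_[p,1];return c['cx']-c['fx']*q[0]/q[2],c['cy']+c['fy']*q[1]/q[2]
E
python3 - <<'E'
from h import *
for n in('scene','top'):
    c=cam(n,n+'.png');print(n,[k for k in c if k!='frame'],c['fx'],c['cx'],c['cy'],ray(c,280,210))
s=status.sense();print(s)
E
```

```text
scene ['fx', 'fy', 'cx', 'cy', 'camera_from_world'] 454.49878591367553 278.98662319843936 215.4155132973365 (array([ 1.4014858 , -0.72366811,  1.15884409]), array([-0.56479673,  0.48123034, -0.67049904]))
top ['fx', 'fy', 'cx', 'cy', 'camera_from_world'] 413.2199754517817 278.80257748624877 211.85656770703503 (array([0.36466956, 0.00965215, 1.47190827]), array([ 0.14458243, -0.00150244, -0.98950606]))
{'clock': 0.1, 'qpos': array([-1.25557808e+00,  3.51163643e-01,  1.65230549e+00,  1.32038868e-05,
        1.13906551e+00, -8.46005904e-02]), 'qvel': array([ 1.17603172e-03, -3.67943634e-05, -1.36195430e-03,  4.13640104e-04,
        1.65414879e-03,  7.94534383e-04]), 'tau': array([ 5.16196123e-04, -4.98027170e+01, -2.85707384e+01,  7.00085191e-02,
        2.39374948e-02, -5.53583436e-05]), 'position': array([ 0.21405306, -0.50642559,  0.30228622]), 'tool_rot': array([[ 9.21133691e-01,  3.89246251e-01, -2.80636866e-04],
       [ 3.89246341e-01, -9.21133257e-01,  8.99291318e-04],
       [ 9.15418238e-05, -9.37604404e-04, -9.99999556e-01]]), 'contact_force': array([-0.51887639,  0.43678219, -0.9559322 ]), 'torque': array([-0.02880213,  0.02920275,  0.03628044]), 'grasp_force': 0.0, 'gripper_width': 0.9983241116922779}
```

View pics/top.png

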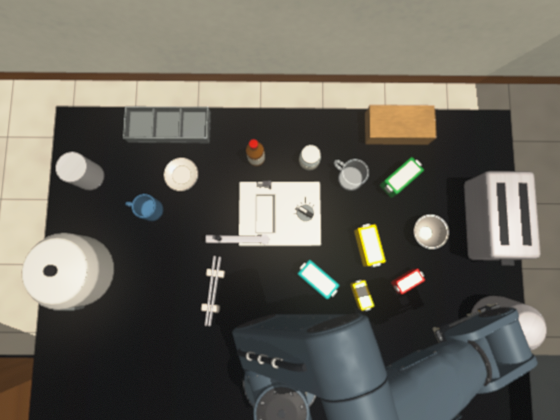

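View pics/scene.png

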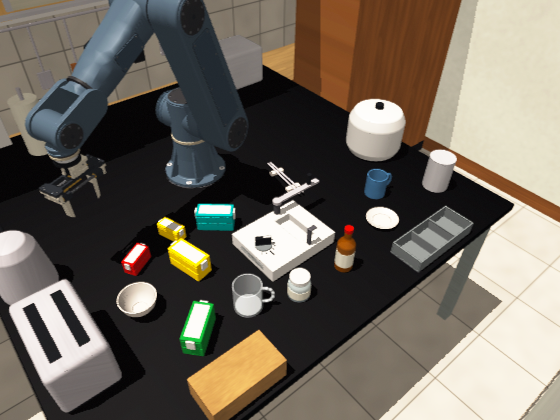

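The top view shows the larger yellow bento at about (370,245) and the warmer spanning (239–321, 182–246). The lever is at (237,239), open to the left, and the dial is at (305,211). I'll enlarge this area to measure it.

```bash
python3 - <<'E'
import cv2
a=cv2.imread('pics/top.png')[170:275,200:400]
cv2.imwrite('pics/crop1.png',cv2.resize(a,None,fx=4,fy=4,interpolation=cv2.INTER_CUBIC))
E
```

```text
(no output)
```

View pics/crop1.png

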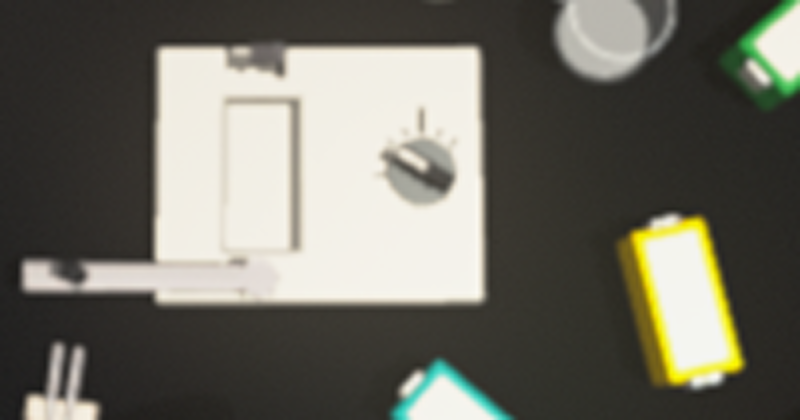

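```bash
cat > fit.py <<'E'
from h import *
from scipy.optimize import least_squares
def fit(c,local,px,z,x0):
    P=np.array([at(c,u,v,zz)[:2] for (u,v),zz in zip(px,z)])
    L=np.array(local,float)
    def f(q):
        R=np.array([[np.cos(q[2]),-np.sin(q[2])],[np.sin(q[2]),np.cos(q[2])]]);return (L@R.T+q[:2]-P).ravel()
    r=least_squares(f,x0);return r.x,r.fun.reshape(-1,2)*1000
full=lambda pts:[(200+(a+.5)/4-.5,170+(b+.5)/4-.5) for a,b in pts]
E
python3 - <<'E'
from fit import *
c=cam('top')
loc=[(.11,.14),(.11,-.14),(-.11,-.14),(-.11,.14),(.067,.083),(.067,.017),(-.067,.017),(-.067,.083),(.046,-.09)]
px=full([(157,47),(481,47),(485,301),(156,301),(224,98),(299,98),(299,250),(224,250),(421,120)])
for s in (slice(0,9),slice(4,9)):
  q,r=fit(c,loc[s],px[s],[.05]*9,[.5,0,0]);print('warmer',q.round(4));print(r.round(1))
q,r=fit(c,[(.065,.031),(.065,-.031),(-.065,-.031),(-.065,.031)],full([(632,236),(704,217),(742,367),(670,384)]),[.076]*4,[.5,-.2,.2]);print('bento',q.round(4));print(r.round(1))
E
```

```text
warmer [0.5624 0.0094 0.0113]
[[-2.1 -2.1]
 [-1.2  2.4]
 [ 1.5  2. ]
 [ 0.6 -0.6]
 [ 0.6 -0. ]
 [ 0.8 -0.5]
 [ 0.1 -0.7]
 [-0.1  0.6]
 [-0.3 -1.1]]
warmer [0.5622 0.0097 0.0142]
[[ 0.2  0.5]
 [ 0.6  0. ]
 [-0.1 -0.6]
 [-0.5  0.7]
 [-0.2 -0.6]]
bento [ 0.4526 -0.3015  0.2326]
[[ 1.8 -0.1]
 [-0.6  1. ]
 [-0.8 -0.3]
 [-0.4 -0.6]]
```

>>> move_arm([
  [[0.037, -0.012, 0.006, 0, 1], [0.037, -0.012, 0.006, 0, 1], [0.037, -0.012, 0.006, 0, 1], [0.037, -0.012, 0.006, 0, 1], [0.037, -0.012, 0.006, 0, 1], [0.037, -0.012, 0.006, 0, 1], [0.037, -0.012, 0.006, 0, 1], [0.037, -0.012, 0.006, 0.05, 1], [0, 0, 0.002, 0.06, 1], [0, 0, 0, 0.06, 1]],
], newtons=30)

```text
clock: 1.15
position: [0.45, -0.3019, 0.252]
tool_rot: [[0.974, 0.227, -0.001], [0.227, -0.974, 0.001], [-0.001, -0.001, -1.0]]
contact_force: [-0.5, -0.3, 1.1]
gripper_width: 0.999
grasp_force: 0.0
```

```bash
cat >> h.py <<'E'
def goto(p,yaw=None):
    "remaining shift in tool axes, and turn about tool z to bring tool x to yaw (mod pi)"
    s=status.sense();R=np.array(s['tool_rot']);d=R.T@(np.array(p)-s['position'])
    y=np.arctan2(R[1,0],R[0,0]);t=0 if yaw is None else (y-yaw+np.pi/2)%np.pi-np.pi/2
    print('t',round(s['clock'],2),'pos',s['position'].round(4),'yaw',round(y,4),'shift',d.round(4),'turn',round(t,4),'F',s['contact_force'].round(1),'w',round(s['gripper_width'],3),round(s['grasp_force'],1),'q6',round(s['qpos'][5],2))
E
python3 - <<'E'
from h import *
goto([.4526,-.3015,.25],.2326);c=cam('wrist','w1.png')
print([proj(c,p) for p in ([.4526,-.3015,.076],[.4526,-.3015,0])])
E
```

```text
t 1.15 pos [ 0.45   -0.3019  0.252 ] yaw 0.2295 shift [0.0027 0.0002 0.002 ] turn -0.0031 F [-0.5 -0.3  1.1] w 0.999 0.0 q6 0.66
[(np.float64(283.5307894447061), np.float64(210.87639449747041)), (np.float64(283.5091688563108), np.float64(189.30411281016248))]
```

View pics/w1.png

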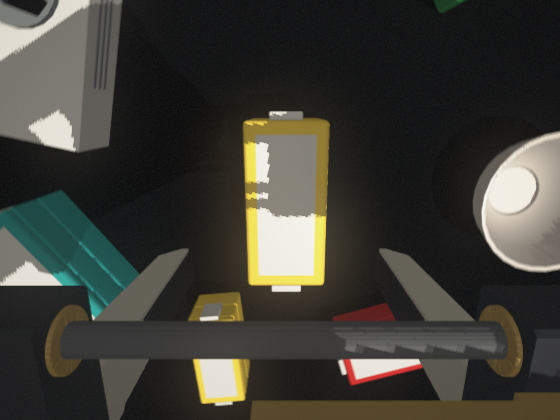

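The wrist view shows the bento centred at about (286,203), aligned with the fingers and clear of them. Its top corners are near (244,121), (329,121), (325,285) and (248,285).

```bash
python3 - <<'E'
from fit import *
c=cam('wrist')
L=[(.065,.031),(.065,-.031),(-.065,-.031),(-.065,.031)]
q,r=fit(c,L,[(244,121),(329,121),(325,285),(248,285)],[.076]*4,[.45,-.3,.2]);print(q.round(4));print(r.round(1))
print(at(c,286,113,.074),at(c,286,290,.074))
goto([q[0],q[1],.124],q[2])
E
```

```text
[ 0.4547 -0.3038  0.2264]
[[ 0.7  1.1]
 [ 1.2 -0.7]
 [-0.9 -0.2]
 [-1.  -0.2]]
[ 0.52232454 -0.28780377  0.074     ] [ 0.38683892 -0.3190232   0.074     ]
t 1.25 pos [ 0.4495 -0.3026  0.2524] yaw 0.2295 shift [0.0049 0.0023 0.1284] turn 0.0031 F [-0.2 -0.6  0.1] w 1.0 0.0 q6 0.66
```

>>> move_arm([
  [[0.005, 0.002, 0, 0.003, 1], [0, 0, 0.02, 0, 1], [0, 0, 0.02, 0, 1], [0, 0, 0.02, 0, 1], [0, 0, 0.02, 0, 1], [0, 0, 0.02, 0, 1], [0, 0, 0.018, 0, 1], [0, 0, 0.01, 0, 1], [0, 0, 0, 0, 1], [0, 0, 0, 0, 0.6]],
])

```text
clock: 2.25
position: [0.455, -0.3041, 0.1253]
tool_rot: [[0.974, 0.225, 0.0], [0.225, -0.974, -0.0], [0.0, 0.0, -1.0]]
contact_force: [-0.1, -1.3, 1.4]
gripper_width: 0.954
grasp_force: 0.0
```

>>> move_arm([
  [[0, 0, 0, 0, 0.5], [0, 0, 0, 0, 0.4], [0, 0, 0, 0, 0.2], [0, 0, 0, 0, 0], [0, 0, 0, 0, 0], [0, 0, 0, 0, 0], [0, 0, 0, 0, 0], [0, 0, 0, 0, 0], [0, 0, 0, 0, 0], [0, 0, 0, 0, 0]],
], newtons=30)

```text
clock: 3.25
position: [0.4548, -0.3037, 0.1251]
tool_rot: [[0.974, 0.225, 0.0], [0.225, -0.974, 0.0], [0.0, -0.0, -1.0]]
contact_force: [-1.5, 2.6, 5.8]
gripper_width: 0.663
grasp_force: 30.0
```

>>> move_arm([
  [[0, 0, -0.01, 0, 0], [0, 0, -0.02, 0, 0], [0, 0, -0.02, 0, 0], [0, 0, -0.02, 0, 0], [0, 0, -0.02, 0, 0], [0, 0, -0.02, 0, 0], [0, 0, -0.02, 0, 0], [0, 0, -0.01, 0, 0], [0, 0, 0, 0, 0], [0, 0, 0, 0, 0]],
])

```text
clock: 4.25
position: [0.4544, -0.3036, 0.264]
tool_rot: [[0.974, 0.225, -0.001], [0.225, -0.974, 0.001], [-0.001, -0.001, -1.0]]
contact_force: [0.2, 0.4, -3.6]
gripper_width: 0.662
grasp_force: 30.0
```

```bash
python3 - <<'E'
from h import *
goto([.5617,.0595,.265],.0125)
E
```

```text
t 4.25 pos [ 0.4544 -0.3036  0.264 ] yaw 0.2268 shift [ 0.1862 -0.3296 -0.0009] turn 0.2143 F [ 0.2  0.4 -3.6] w 0.662 30.0 q6 0.67
```

>>> move_arm([
  [[0.008, -0.014, 0, 0, 0], [0.016, -0.028, 0, 0, 0], [0.016, -0.028, 0, 0, 0], [0.016, -0.028, 0, 0, 0], [0.016, -0.028, 0, 0, 0], [0.016, -0.028, 0, 0, 0], [0.016, -0.028, 0, 0, 0], [0.016, -0.028, 0, 0, 0], [0.016, -0.028, 0, 0, 0], [0.016, -0.028, 0, 0, 0]],
])

```text
clock: 5.25
position: [0.5427, -0.0082, 0.2638]
tool_rot: [[0.974, 0.225, -0.002], [0.225, -0.974, 0.0], [-0.002, -0.001, -1.0]]
contact_force: [0.8, -0.3, -4.2]
gripper_width: 0.666
grasp_force: 30.0
```

>>> move_arm([
  [[0.016, -0.028, 0, 0, 0], [0.014, -0.024, 0, 0, 0], [0.005, -0.01, 0, 0.04, 0], [0, 0, 0, 0.06, 0], [0, 0, 0, 0.06, 0], [0, 0, 0, 0.054, 0], [0, 0, 0, 0, 0], [0, 0, 0, 0, 0], [0, 0, 0, 0, 0], [0, 0, 0, 0, 0]],
])

```text
clock: 6.25
position: [0.5631, 0.058, 0.2646]
tool_rot: [[1.0, 0.014, -0.0], [0.014, -1.0, -0.0], [-0.0, 0.0, -1.0]]
contact_force: [0.5, 0.5, -4.0]
gripper_width: 0.664
grasp_force: 30.0
```

```bash
python3 - <<'E'
from h import *
goto([.5617,.0595,.265],.0125)
c=cam('wrist','w2.png')
t=cam('top','t2.png');cv2.imwrite('pics/t2c.png',cv2.resize(cv2.imread('pics/t2.png')[160:280,190:340],None,fx=5,fy=5,interpolation=cv2.INTER_CUBIC))
E
```

```text
t 6.25 pos [0.5631 0.058  0.2646] yaw 0.0136 shift [-0.0013 -0.0015 -0.0004] turn 0.0011 F [ 0.5  0.5 -4. ] w 0.664 30.0 q6 1.58
```

View pics/w2.png

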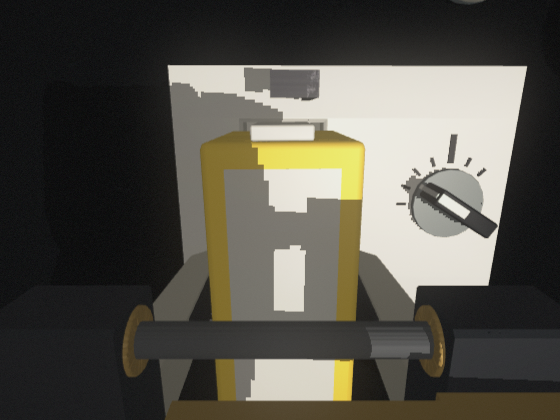

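The wrist view shows the bento held level, with the pocket's far end just visible beyond its latch at (240–327,119). The warmer's far corners are at (168,66) and (523,68), and the long mark is at (453,148). I'll zoom in on this.

```bash
python3 - <<'E'
import cv2
a=cv2.imread('pics/w2.png')[55:215,160:360]
cv2.imwrite('pics/w2c.png',cv2.resize(a,None,fx=3.75,fy=3.75,interpolation=cv2.INTER_CUBIC))
E
```

```text
(no output)
```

View pics/w2c.png

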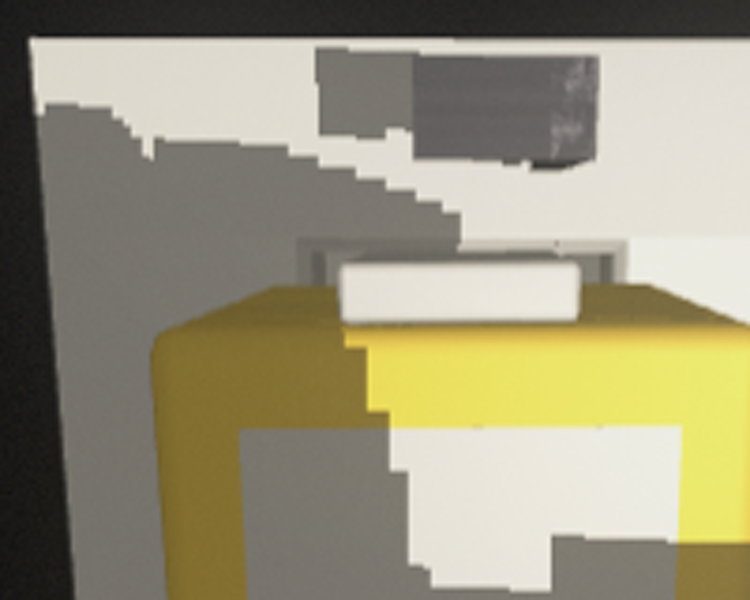

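```bash
python3 - <<'E'
from fit import *
c=cam('wrist');g=lambda x,y:(160+(x+.5)/3.75-.5,55+(y+.5)/3.75-.5)
A=lambda p,z:at(c,*p,z).round(4)
print('rim',A(g(297,240),.05),A(g(627,240),.05),'inner',A(g(313,253),.05),A(g(613,253),.05))
print('bento bottom edge',A(g(275,287),.1395),A(g(652,287),.1395))
print('top edge',A((202.5,146),.2155),A((362.5,146),.2155), 'latch',A(g(340,264),.2135),A(g(580,264),.2135))
print('corners',A((168,65.5),.05),A((523,67.5),.05),'dial',A((447,203),.056),'mark',A((453,148),.05))
loc=[(.11,.14),(.11,-.14),(.067,.083),(.067,.017),(.046,-.09),(0,-.09)]
px=[(168,65.5),(523,67.5),g(297,240),g(627,240),(453,148),(447,203)]
q,r=fit(c,loc,px,[.05]*5+[.056],[.56,0,0]);print(q.round(4));print(r.round(1))
goto([.5617,.0595,.265],.0125)
E
```

```text
rim [0.6323 0.0946 0.05  ] [0.6331 0.0233 0.05  ] inner [0.6296 0.0912 0.05  ] [0.6304 0.0262 0.05  ]
bento bottom edge [0.6273 0.0873 0.1395] [0.628  0.0299 0.1395]
top edge [0.6262 0.0881 0.2155] [0.6269 0.0296 0.2155] latch [0.6338 0.0707 0.2135] [0.6341 0.0473 0.2135]
corners [0.6716 0.1489 0.05  ] [ 0.6737 -0.1281  0.05  ] dial [ 0.5654 -0.081   0.056 ] mark [ 0.6109 -0.0823  0.05  ]
[0.5644 0.0088 0.0066]
[[ 1.8  0.6]
 [ 1.7 -2.4]
 [-1.4 -2.4]
 [-1.8  2.9]
 [ 0.1  1.4]
 [-0.4 -0.2]]
t 6.4 pos [0.5632 0.0579 0.2647] yaw 0.013 shift [-0.0014 -0.0016 -0.0003] turn 0.0005 F [-0.7  0.4 -4.4] w 0.663 30.0 q6 1.58
```

>>> move_arm([
  [[-0.0003, 0, 0.005, 0.002, 0], [0, 0, 0.01, 0, 0], [0, 0, 0.012, 0, 0], [0, 0, 0.012, 0, 0], [0, 0, 0.012, 0, 0], [0, 0, 0.012, 0, 0], [0, 0, 0.01, 0, 0], [0, 0, 0.006, 0, 0], [0, 0, 0.004, 0, 0], [0, 0, 0, 0, 0]],
])

```text
clock: 7.4
position: [0.5628, 0.0579, 0.1814]
tool_rot: [[1.0, 0.011, -0.0], [0.011, -1.0, -0.0], [-0.0, 0.0, -1.0]]
contact_force: [-0.8, -0.3, -4.3]
gripper_width: 0.663
grasp_force: 30.0
```

>>> move_arm([
  [[0, 0, 0.002, 0, 0], [0, 0, 0.002, 0, 0], [0, 0, 0.002, 0, 0], [0, 0, 0.002, 0, 0], [0, 0, 0.002, 0, 0], [0, 0, 0.002, 0, 0], [0, 0, 0.002, 0, 0], [0, 0, 0, 0, 0], [0, 0, 0, 0, 0], [0, 0, 0, 0, 0]],
])

```text
clock: 8.4
position: [0.5629, 0.0579, 0.1678]
tool_rot: [[1.0, 0.011, 0.0], [0.011, -1.0, -0.0], [0.0, 0.0, -1.0]]
contact_force: [0.0, 0.6, -4.5]
gripper_width: 0.67
grasp_force: 30.0
```

>>> move_arm([
  [[0, 0, 0.003, 0, 0], [0, 0, 0.003, 0, 0], [0, 0, 0.003, 0, 0], [0, 0, 0.003, 0, 0], [0, 0, 0.003, 0, 0], [0, 0, 0.003, 0, 0], [0, 0, 0.002, 0, 0], [0, 0, 0.002, 0, 0], [0, 0, 0.001, 0, 0], [0, 0, 0, 0, 0]],
])

```text
clock: 9.4
position: [0.5629, 0.0579, 0.1446]
tool_rot: [[1.0, 0.011, -0.0], [0.011, -1.0, -0.0], [-0.0, 0.0, -1.0]]
contact_force: [0.3, 0.1, -3.7]
gripper_width: 0.666
grasp_force: 30.0
```

>>> move_arm([
  [[0, 0, 0.001, 0, 0], [0, 0, 0.0005, 0, 0], [0, 0, 0.0005, 0, 0], [0, 0, 0.0005, 0, 0], [0, 0, 0.0005, 0, 0], [0, 0, 0, 0, 0], [0, 0, 0, 0, 0], [0, 0, 0, 0, 0], [0, 0, 0, 0, 0], [0, 0, 0, 0, 0]],
])

```text
clock: 10.4
position: [0.5629, 0.0579, 0.1431]
tool_rot: [[1.0, 0.011, 0.0], [0.011, -1.0, 0.0], [0.0, -0.0, -1.0]]
contact_force: [-7.1, -1.0, 13.6]
gripper_width: 0.666
grasp_force: 30.0
```

The bento touched down with about 14 N, at the height expected for the pocket floor. I'll release it and rise.

>>> move_arm([
  [[0, 0, 0, 0, 0.8], [0, 0, 0, 0, 1], [0, 0, 0, 0, 1], [0, 0, 0, 0, 1], [0, 0, -0.01, 0, 1], [0, 0, -0.02, 0, 1], [0, 0, -0.03, 0, 1], [0, 0, -0.03, 0, 1], [0, 0, -0.03, 0, 1], [0, 0, -0.02, 0, 1]],
])

```text
clock: 11.4
position: [0.5632, 0.0579, 0.2847]
tool_rot: [[1.0, 0.011, 0.003], [0.011, -1.0, 0.0], [0.003, -0.0, -1.0]]
contact_force: [-0.4, -0.2, 0.6]
gripper_width: 0.995
grasp_force: 0.0
```

```bash
python3 - <<'E'
from fit import *
c=cam('top');P=lambda x,y,z:at(c,*full([(x,y)])[0],z)
a=P(22,276.5,.108);b=P(262,279,.108);print('bar end',a,'pivot',b,'handle top/base',P(62,265,.153),P(75,277,.108),np.arctan2(*(a-b)[[1,0]])-.0115)
piv=np.array([.4674,.0579]);d=(a-b)[:2];d/=np.linalg.norm(d);h=piv+.15*d;print('handle',h)
goto([*h,.265],np.arctan2(d[1],d[0]))
E
```

```text
bar end [0.46602711 0.25418363 0.108     ] pivot [0.46553315 0.05596458 0.108     ] handle top/base [0.4721338  0.21444415 0.153     ] [0.46596103 0.21040301 0.108     ] 1.5568043457200391
handle [0.4677738  0.20789953]
t 11.45 pos [0.564  0.0579 0.2873] yaw 0.0108 shift [-0.0947 -0.151   0.0217] turn -1.5575 F [ 1.1 -0.2  2.6] w 0.998 0.0 q6 1.58
```

>>> move_arm([
  [[-0.019, -0.03, 0, 0, 1], [-0.019, -0.03, 0, 0, 1], [-0.019, -0.03, 0, 0, 1], [-0.019, -0.03, 0, 0, 1], [-0.019, -0.03, 0, 0, 1], [0, 0, 0, -0.14, 1], [0, 0, 0, -0.14, 1], [0, 0, 0, -0.14, 1], [0, 0, 0, -0.14, 1], [0, 0, 0, -0.14, 1]],
])

```text
clock: 12.45
position: [0.4661, 0.2068, 0.2817]
tool_rot: [[0.754, 0.657, -0.0], [0.657, -0.754, -0.0], [-0.0, -0.0, -1.0]]
contact_force: [-0.3, -0.1, -0.2]
gripper_width: 0.997
grasp_force: 0.0
```

>>> move_arm([
  [[0, 0, 0, -0.14, 1], [0, 0, 0, -0.14, 1], [0, 0, 0, -0.14, 1], [0, 0, 0, -0.14, 1], [0, 0, 0, -0.14, 1], [0, 0, 0, -0.14, 1], [0, 0, 0, -0.02, 1], [0, 0, 0, 0, 1], [0, 0, 0, 0, 1], [0, 0, 0, 0, 1]],
])

```text
clock: 13.45
position: [0.4662, 0.2068, 0.2817]
tool_rot: [[0.002, 1.0, -0.0], [1.0, -0.002, -0.0], [-0.0, -0.0, -1.0]]
contact_force: [-0.5, -0.6, -0.5]
gripper_width: 1.004
grasp_force: 0.0
```

```bash
python3 - <<'E'
from h import *
goto([.4678,.2079,.198],1.568)
c=cam('wrist','w3.png');print([proj(c,[.4678,.2079,z]) for z in(.108,.153)])
E
```

```text
t 13.45 pos [0.4662 0.2068 0.2817] yaw 1.5689 shift [0.0011 0.0016 0.0837] turn 0.0009 F [-0.5 -0.6 -0.5] w 1.004 0.0 q6 0.33
[(np.float64(285.3947283792062), np.float64(213.45840674841548)), (np.float64(285.8659327125475), np.float64(233.54916656669818))]
```

View pics/w3.png

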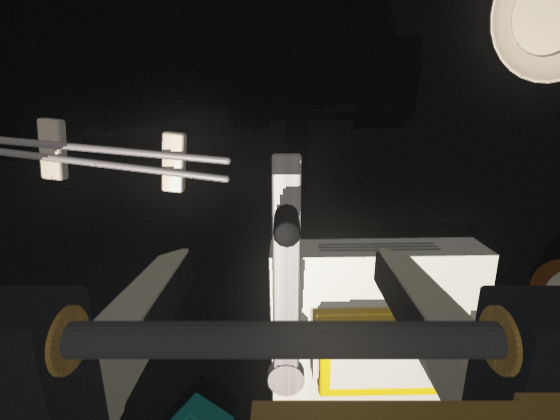

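The wrist view shows the handle top at (287,233), against a prediction of (286,233.5). The bar is centred between the fingers, so I'll descend and grip.

>>> move_arm([
  [[0.001, 0.002, 0.01, 0, 1], [0, 0, 0.02, 0, 1], [0, 0, 0.02, 0, 1], [0, 0, 0.02, 0, 1], [0, 0, 0.012, 0, 1], [0, 0, 0, 0, 0.5], [0, 0, 0, 0, 0.3], [0, 0, 0, 0, 0.2], [0, 0, 0, 0, 0], [0, 0, 0, 0, 0]],
], newtons=20)

```text
clock: 14.5
position: [0.4684, 0.2079, 0.2003]
tool_rot: [[0.0, 1.0, 0.001], [1.0, -0.0, 0.0], [0.0, 0.001, -1.0]]
contact_force: [0.3, 0.0, -0.2]
gripper_width: 0.618
grasp_force: 0.0
```

>>> move_arm([
  [[0, 0, 0, 0, 0], [0, 0, 0, 0, 0], [0, 0, 0, 0, 0], [0, 0, 0, 0, 0], [0, 0, 0, 0, 0], [0, 0, 0, 0, 0], [0, 0, 0, 0, 0], [0, 0, 0, 0, 0], [0, 0, 0, 0, 0], [0, 0, 0, 0, 0]],
])

```text
clock: 15.5
position: [0.4683, 0.2078, 0.1997]
tool_rot: [[-0.0, 1.0, -0.0], [1.0, 0.0, -0.0], [-0.0, -0.0, -1.0]]
contact_force: [-0.4, 0.4, -0.9]
gripper_width: 0.191
grasp_force: 20.0
```

>>> move_arm([
  [[-0.0002, 0.0075, 0, 0.05, 0], [-0.0007, 0.015, 0, 0.1, 0], [-0.0007, 0.015, 0, 0.1, 0], [-0.0007, 0.015, 0, 0.1, 0], [-0.0007, 0.015, 0, 0.1, 0], [-0.0007, 0.015, 0, 0.1, 0], [-0.0007, 0.015, 0, 0.1, 0], [-0.0007, 0.015, 0, 0.1, 0], [-0.0002, 0.0075, 0, 0.05, 0], [0, 0, 0, 0, 0]],
])

```text
clock: 16.5
position: [0.5764, 0.1617, 0.1997]
tool_rot: [[0.718, 0.696, -0.001], [0.696, -0.718, -0.001], [-0.001, 0.0, -1.0]]
contact_force: [-2.1, -3.8, 4.0]
gripper_width: 0.192
grasp_force: 20.0
```

```bash
python3 - <<'E'
from h import *
s=status.sense();d=s['position'][:2]-[.4674,.0579];print('angle',np.arctan2(d[1],d[0])-.0115,'r',np.hypot(*d));goto([.6174,.0596,.2],.0115)
E
```

```text
angle 0.7493621050280851 r 0.15050848013714377
t 16.5 pos [0.5764 0.1617 0.1997] yaw 0.7692 shift [-0.0416  0.1019 -0.0003] turn 0.7577 F [-2.1 -3.8  4. ] w 0.192 20.0 q6 1.0
```

Swinging well. I'll close the remaining 0.75 rad and end slowly.

>>> move_arm([
  [[-0.0002, 0.0075, 0, 0.05, 0], [-0.0007, 0.015, 0, 0.1, 0], [-0.0007, 0.015, 0, 0.1, 0], [-0.0007, 0.015, 0, 0.1, 0], [-0.0007, 0.015, 0, 0.1, 0], [-0.0007, 0.015, 0, 0.1, 0], [-0.0004, 0.0105, 0, 0.07, 0], [-0.0002, 0.0075, 0, 0.05, 0], [-0.0001, 0.0045, 0, 0.03, 0], [0, 0.003, 0, 0.02, 0]],
])

```text
clock: 17.5
position: [0.6181, 0.0658, 0.1997]
tool_rot: [[0.999, 0.051, -0.001], [0.051, -0.999, 0.0], [-0.001, -0.0, -1.0]]
contact_force: [-5.4, 0.5, 2.8]
gripper_width: 0.189
grasp_force: 20.0
```

```bash
python3 - <<'E'
from h import *
s=status.sense();d=s['position'][:2]-[.4674,.0579];print('angle',np.arctan2(d[1],d[0])-.0115,'r',np.hypot(*d));goto([.6174,.0596,.2],.0115)
E
```

```text
angle 0.04079820341296658 r 0.15091017803867007
t 17.5 pos [0.6181 0.0658 0.1997] yaw 0.051 shift [-0.001   0.0061 -0.0003] turn 0.0395 F [-5.4  0.5  2.8] w 0.189 20.0 q6 1.55
```

>>> move_arm([
  [[-0.0004, 0.002, 0, 0.02, 0], [0, 0.002, 0, 0.02, 0], [0, 0.001, 0, 0, 0], [0, 0.001, 0, 0, 0], [0, 0.001, 0, 0, 0], [0, 0, 0, 0, 0], [0, 0, 0, 0, 0], [0, 0, 0, 0, 0], [0, 0, 0, 0, 0], [0, 0, 0, 0, 0]],
])

```text
clock: 18.5
position: [0.6182, 0.0591, 0.1997]
tool_rot: [[1.0, 0.011, -0.0], [0.011, -1.0, 0.001], [-0.0, -0.001, -1.0]]
contact_force: [-4.2, 3.3, 3.4]
gripper_width: 0.192
grasp_force: 20.0
```

>>> move_arm([
  [[0, 0.0005, 0, 0, 0], [0, 0.0005, 0, 0, 0], [0, 0.0005, 0, 0, 0], [0, 0, 0, 0, 0], [0, 0, 0, 0, 0], [0, 0, 0, 0, 0], [0, 0, 0, 0, 0], [0, 0, 0, 0, 0], [0, 0, 0, 0, 0], [0, 0, 0, 0, 0]],
])

```text
clock: 19.5
position: [0.6182, 0.0588, 0.1997]
tool_rot: [[1.0, 0.011, -0.0], [0.011, -1.0, 0.003], [-0.0, -0.003, -1.0]]
contact_force: [-2.2, 12.8, 2.2]
gripper_width: 0.186
grasp_force: 20.0
```

The stop is felt at 12.8 N with no further motion. I'll release, rise and go over the dial.

>>> move_arm([
  [[0, -0.0015, 0, 0, 0.3], [0, 0, 0, 0, 0.5], [0, 0, 0, 0, 0.6], [0, 0, -0.01, 0, 0.6], [0, 0, -0.02, 0, 0.6], [0, 0, -0.03, 0, 0.6], [0, 0, -0.03, 0, 0.6], [-0.01, 0.03, 0, -0.1, 0.6], [0, 0, 0, 0, 0.6], [0, 0, 0, 0, 0.6]],
])

```text
clock: 20.5
position: [0.6087, 0.0282, 0.2903]
tool_rot: [[0.994, 0.108, 0.001], [0.108, -0.994, 0.0], [0.001, -0.0, -1.0]]
contact_force: [-0.4, 0.8, 0.5]
gripper_width: 0.601
grasp_force: 0.0
```

```bash
python3 - <<'E'
from h import *
goto([.5645,-.081,.265],.97)
E
```

```text
t 20.5 pos [0.6087 0.0282 0.2903] yaw 0.1083 shift [-0.0557  0.1038  0.0252] turn -0.8617 F [-0.4  0.8  0.5] w 0.601 0.0 q6 1.43
```

>>> move_arm([
  [[-0.014, 0.026, 0, 0, 0.6], [-0.014, 0.026, 0, 0, 0.6], [-0.014, 0.026, 0, 0, 0.6], [-0.014, 0.026, 0, 0, 0.6], [0, 0, 0, -0.14, 0.6], [0, 0, 0, -0.14, 0.6], [0, 0, 0, -0.14, 0.6], [0, 0, 0, -0.14, 0.6], [0, 0, 0, -0.14, 0.6], [0, 0, 0, -0.14, 0.6]],
])

```text
clock: 21.5
position: [0.5648, -0.0804, 0.2895]
tool_rot: [[0.577, 0.817, -0.0], [0.817, -0.577, 0.0], [-0.0, -0.001, -1.0]]
contact_force: [0.1, -0.0, -0.4]
gripper_width: 0.599
grasp_force: 0.0
```

```bash
python3 - <<'E'
from h import *
goto([.5645,-.081,.265],.97)
c=cam('wrist','w4.png');print(proj(c,[.5645,-.081,.088]))
E
```

```text
t 21.5 pos [ 0.5648 -0.0804  0.2895] yaw 0.9556 shift [-0.0007  0.0001  0.0245] turn -0.0144 F [ 0.1 -0.  -0.4] w 0.599 0.0 q6 0.39
(np.float64(283.35975272852863), np.float64(206.20329167470953))
```

View pics/w4.png

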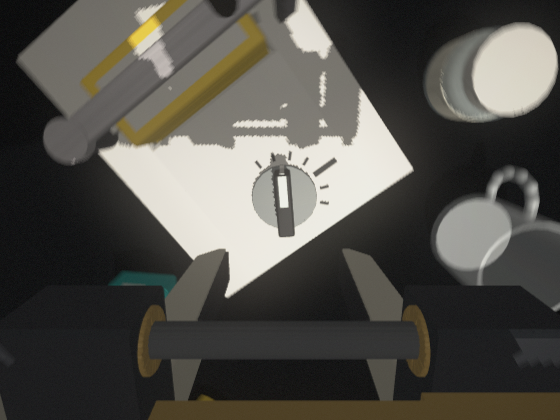

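The wrist view shows the dial bar running from (280,165) to (287,236). The white pointer line is on its upper half, and the long mark is at (326,167).

```bash
python3 - <<'E'
from h import *
c=cam('wrist')
a=at(c,280,165,.088);b=at(c,287,236,.088);d=a-b;y=np.arctan2(d[1],d[0]);m=(a+b)/2
L=at(c,326,167,.05);print(a,b,m,np.linalg.norm(d),'yaw',y,'mark',L,'mark ang',np.arctan2(L[1]-m[1],L[0]-m[0]))
goto([m[0],m[1],.141],y)
E
```

```text
[ 0.58179143 -0.05136333  0.088     ] [ 0.55206018 -0.10428633  0.088     ] [ 0.5669258  -0.07782483  0.088     ] 0.0607024841517615 yaw 1.0589516077727068 mark [ 0.6116482 -0.0812486  0.05     ] mark ang -0.07640709840916149
t 21.6 pos [ 0.5648 -0.0805  0.2895] yaw 0.9522 shift [0.0034 0.0003 0.1485] turn -0.1068 F [-0.4  0.3  0.8] w 0.6 0.0 q6 0.4
```

>>> move_arm([
  [[0, 0, 0.015, -0.1, 0.6], [0, 0, 0.025, 0, 0.6], [0, 0, 0.025, 0, 0.6], [0, 0, 0.025, 0, 0.6], [0, 0, 0.025, 0, 0.6], [0, 0, 0.02, 0, 0.6], [0, 0, 0.01, 0, 0.6], [0, 0, 0.003, 0, 0.6], [0, 0, 0, 0, 0.6], [0, 0, 0, 0, 0.4]],
])

```text
clock: 22.6
position: [0.565, -0.081, 0.1427]
tool_rot: [[0.498, 0.867, 0.001], [0.867, -0.498, -0.0], [0.0, 0.001, -1.0]]
contact_force: [-1.4, -0.1, 0.1]
gripper_width: 0.553
grasp_force: 0.0
```

>>> move_arm([
  [[0, 0, 0, 0, 0.3], [0, 0, 0, 0, 0.2], [0, 0, 0, 0, 0], [0, 0, 0, 0, 0], [0, 0, 0, 0, 0], [0, 0, 0, 0, 0], [0, 0, 0, 0, 0], [0, 0, 0, 0, 0], [0, 0, 0, 0, 0], [0, 0, 0, 0, 0]],
], newtons=20)

```text
clock: 23.6
position: [0.5646, -0.0811, 0.1419]
tool_rot: [[0.497, 0.868, 0.0], [0.868, -0.497, -0.0], [0.0, 0.0, -1.0]]
contact_force: [1.3, -1.2, 0.7]
gripper_width: 0.151
grasp_force: 19.9
```

```bash
python3 - <<'E'
from h import *
goto([.565,-.0805,.141],.0115)
E
```

```text
t 23.6 pos [ 0.5646 -0.0811  0.1419] yaw 1.0508 shift [0.0007 0.     0.0009] turn 1.0393 F [ 1.3 -1.2  0.7] w 0.151 19.9 q6 0.3
```

>>> move_arm([
  [[0, 0, 0, 0.06, 0], [0, 0, 0, 0.12, 0], [0, 0, 0, 0.12, 0], [0, 0, 0, 0.12, 0], [0, 0, 0, 0.12, 0], [0, 0, 0, 0.12, 0], [0, 0, 0, 0.12, 0], [0, 0, 0, 0.12, 0], [0, 0, 0, 0.1, 0], [0, 0, 0, 0.04, 0]],
])

```text
clock: 24.6
position: [0.5648, -0.0813, 0.1418]
tool_rot: [[1.0, 0.007, 0.001], [0.007, -1.0, -0.001], [0.001, 0.001, -1.0]]
contact_force: [2.4, -3.8, 0.2]
gripper_width: 0.148
grasp_force: 19.9
```

>>> move_arm([
  [[0, 0, 0, 0, 0], [0, 0, 0, 0, 0], [0, 0, 0, 0, 0], [0, 0, 0, 0, 0.3], [0, 0, 0, 0, 0.6], [0, 0, 0, 0, 0.6], [0, 0, 0, 0, 0.6], [0, 0, -0.01, 0, 0.6], [0, 0, -0.03, 0, 0.6], [0, 0, -0.04, 0, 0.6]],
])

```text
clock: 25.6
position: [0.5638, -0.0808, 0.222]
tool_rot: [[1.0, 0.011, -0.003], [0.011, -1.0, 0.001], [-0.003, -0.001, -1.0]]
contact_force: [0.7, -0.3, 0.0]
gripper_width: 0.597
grasp_force: 0.0
```

>>> move_arm([
  [[0, 0, -0.04, 0, 0.6], [0, 0, -0.03, 0, 0.6], [-0.02, 0, 0, 0, 0.6], [-0.03, 0.01, 0, 0, 0.6], [-0.02, 0.01, 0, 0, 0.6], [0, 0, 0, 0, 0.6], [0, 0, 0, 0, 0.6], [0, 0, 0, 0, 0.6], [0, 0, 0, 0, 0.6], [0, 0, 0, 0, 0.6]],
])

```text
clock: 26.6
position: [0.4951, -0.1015, 0.2916]
tool_rot: [[1.0, 0.011, -0.0], [0.011, -1.0, 0.0], [-0.0, -0.0, -1.0]]
contact_force: [0.2, 0.1, -0.8]
gripper_width: 0.603
grasp_force: 0.0
```

```bash
python3 - <<'E'
from h import *
goto([.565,-.0805,.141],.0115);cam('wrist','w5.png')
E
```

```text
t 26.6 pos [ 0.4951 -0.1015  0.2916] yaw 0.0112 shift [ 0.0701 -0.0202  0.1506] turn -0.0003 F [ 0.2  0.1 -0.8] w 0.603 0.0 q6 1.27
```

View pics/w5.png

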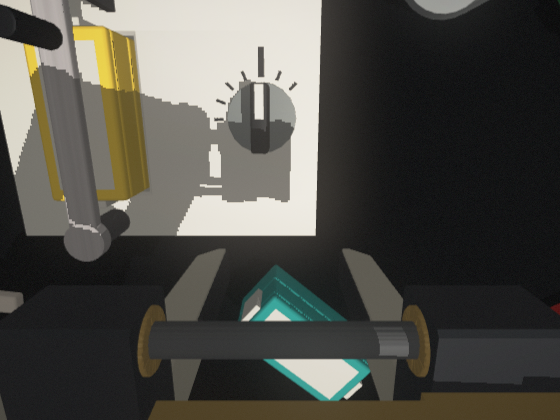

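The pointer's white line at (261,100) is in line with the long mark at (261,60). The lever lies over the seated bento at the left, and the gripper is clear of everything, so I'm handing in.

```bash
python3 -c "
from h import *
print(order.close_job())"
```

```text
the job is handed in; nothing more can be done
None
```

The job is handed in, with no verdict returned: the bento is lowered home in the pocket, the lever swung shut to its stop, and the dial's pointer is on the long mark; the arm is clear and the clock read about 27 s.

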